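# Shut the two cleared colour tins

## Robot

A 6-joint arm with a two-finger parallel gripper is mounted at the origin on a cart in front of the work surface, level with it; the furniture and walls round the work are solid. World frame = base frame: x ahead of the robot, y to its left, z up, the work surface at z = 0. Lengths are in mm, angles in rad, forces in N, time in s.
With the tool pointing down it reaches from about 350 to 775 mm from the base axis. Payload 7.3 kg.
Tool frame: the origin (TCP) lies on the front face of the gripper's body, between the roots of the fingers; the fingertips stand 66 mm ahead of it and the grasp point (between the pads) lies 47 mm ahead of it (bot.tip_extent is the distance from the TCP to the fingertips, in mm); z points along the fingers, y is the line along which they close (so a half turn about z gives the same grasp; the last joint's range is limited). The gripper opens to 92 mm and grips with 3 to 60 N. Pads are 19 mm wide; open, the fingers measure 130 mm over their backs; the gripper's body (75 mm by 190 mm) begins 47 mm behind the grasp point.
Start: joints at [1.04, 0.342, 1.524, -0, 1.275, -0.146], TCP at [197.055, 486.629, 292.241] pointing down, gripper open.
Joint ranges: [-2.53, 2.53], [-0.77, 2.02], [0.04, 2.7], [-1, 4.14], [0.28, 2.66], [-3.11, 3.11]. Speed limits (rad/s): [2.57, 2.57, 3.14, 3.14, 3.14, 3.14].

## Interface

Orientations are given as [roll, pitch, yaw] about the fixed x, y, z axes, in that order (R = Rz(yaw) Ry(pitch) Rx(roll)).
In Python, from plant import readout, viewer, order, bot gives the robot as it stands.
- The arm moves only by the shell command python3 -m creep 'ROWS'. ROWS is text: rows parted by semicolons, each of 7 numbers parted by spaces: the shift along the world's x, y, z in m, then the turn, a rotation vector about the world's x, y, z in rad, then the opening in per cent of the stroke, from 0 (shut) to 100 (fully open). A call has 1 to 8 rows; each row shifts and turns the commanded pose from where the row before left it; what a row does not reach is not made up. A row lasts 1/12 s, in which the tool goes at most 41.7 mm and 7.16 degrees, less where a joint would pass 70% of its speed; a pose out of reach is approached as far as the arm can. A call is refused whole if a number of a shift passes 0.0417 or a number of a turn 0.125, either way. A call with a gripper value outside its range is refused whole. The fingers move at their own pace and stop on an object; the grip force is fixed at half the most. Time passes only in rows, so rows that do not move let the fingers close. It gives the time, the measured TCP pose, the force, the opening and the grip force at its end, in the units of the state.
- readout.get_obs(): the state, without advancing time (a new reading comes with each control period).
- viewer.capture(name): name is "scene" or "side" or "wrist"; returns the picture (400x640x3 uint8, red, green, blue); there is no depth.
- viewer.camera_info(name): a dict with "fx", "fy", "cx", "cy" (pixels), "D" ([k1, k2, p1, p2, k3] as OpenCV has them; the pictures are not rectified), "origin" and "rotation" of the camera in the world. Camera axes: x right, y up, looking along -z (the intrinsics and any distortion apply to the point x, -y, -z); pixel columns grow to the right and rows downward; lengths in mm; the calibration is good to about 2 mm. A picture is of the moment at which its call begins: read the wrist's pose just before it. camera_info takes no time and is no camera call; for the wrist camera it gives the pose at the moment of the call.
- order.close_job(): hands the job in; it is judged then, once.
The state is a dict: "time": time; "joint_positions": joint angles; "dq": joint speeds; "tau": joint torques, N m; "tool_pos": TCP position; "tcp_rot": TCP orientation; "contact_force": force on the tool from outside, world axes, zero at the start; "moment": the same for the moment, N m; "grip_width": finger opening in mm; "finger_force": force on a finger pad.
Only numpy, scipy, OpenCV 4.12 (cv2) and the standard library are available. Lean on these libraries where they do the work, as an engineer would, in place of code of your own. Each camera call takes 0.05 s, during which the arm holds its last target. There are 200 camera calls.

## Task

Three flat hinged colour tins stand open along the front of the table, one of them on top of a shut tin. Lower the lids of the two open tins that have nothing standing in them until they are fully shut; leave the third open, with the small paint jar undisturbed in it.

Things in the scene. Friction and masses are not known exactly. Their poses are not given: they have to be found in the camera images.
- tin_a_lip (a point): Middle of the free front edge of the first lid to shut, on its outer face. Flat black tin, 105 x 210 mm, 35 mm high shut, fixed on top of a shut tin of the same make, nothing standing in it. Axes turn with the lid: z = out of the outer face (straight up when shut), y along the lip. Lid: a flat plate 214 mm along y; hinge line, along y at the back, 107 mm from here along +x and 14 mm along -z.
- tin_b_lip (a point): Same point and axes on the second lid to shut; tin of the same make, fixed on the table, nothing standing in it. Both lids start open by 0.35 to 1.15 rad, slanting up over the back, outer face turned up and away from the robot. Stiff hinges: a lid stays where it is left and moves under 1 to 2 N at its lip. No latch; shut, the outer face is 70 mm (first tin) or 35 mm (second) above the table.
- used_tin_lip (a point): The same point, with the same axes, on the lid of the third tin of the same make, fixed on the table, in which the small paint jar stands; open by 0.85 to 1.15 rad. To be left open.
- jar_center (a point): Centre, half-way up, of a squat screw-top paint jar, 45 mm across and 59 mm high, standing upright and loose on the pans of colour in the third tin.
Mind the look-alikes: they are no part of the job. Of the things that look like the part that bears jar_center, the largest one is meant.

How it is judged (in metres and radians):
At the end, for the whole second after the job is handed in: The lids of the two tins with nothing standing in them are shut (within 0.08 rad of level, lip within about 8 mm); the third lid is still open (more than 0.5 rad) and the jar stands upright within 20 mm of where it was (angle between each of tin_a_lip, tin_b_lip's own z axis and vertical below 0.08 rad and angle between used_tin_lip's own z axis and vertical above 0.5 rad and distance of jar_center from where it was at the start of the episode below 0.02 m and angle between jar_center's own z axis and vertical below 0.2 rad); the robot touches nothing.
It fails at once if the lid of the third tin is pushed towards shut or forced back (angle between used_tin_lip's own z axis and vertical below 0.5 rad or angle between used_tin_lip's own z axis and vertical above 1.4 rad).
It fails at once if the jar is shoved or tipped (distance of jar_center from where it was at the start of the episode above 0.03 m or angle between jar_center's own z axis and vertical above 0.35 rad).
It also fails if it takes over 40 s, if anything falls off the work surface, if the arm or the gripper's body presses on something with over 40 N, if the wrist force passes 120 N, or if a joint passes its speed limit or range.

## Working session

There is one attempt and no reset: what is moved stays moved. The work goes in short steps, Python scripts to look and compute and a shell command to move; the robot and the scene stay as the last step left them, time stands still between calls to the robot, and variables do not carry over. Pictures are saved under pics/ and viewed, at most 10 in all, crops included, and the job is handed in when it is done.

```bash
mkdir -p pics; ls; python3 - <<'E'
from plant import readout, viewer, order, bot
import cv2,numpy as np
print(readout.get_obs())
for n in ("scene","side"):
    im=viewer.capture(n); cv2.imwrite(f"pics/{n}0.png",im[:,:,::-1]); print(n,viewer.camera_info(n))
E
```

```text
pics
{'time': 0.0, 'joint_positions': array([ 1.03999456e+00,  3.42746549e-01,  1.52502421e+00, -5.98886409e-06,
        1.27538708e+00, -1.46001371e-01]), 'dq': array([ 0.00062304, -0.00031303, -0.00064721,  0.00058385, -0.00029991,
       -0.00031099]), 'tau': array([-2.85926275e-03, -4.31247926e+01, -2.44216686e+01,  7.15565588e-02,
        5.60635119e-02, -8.05977766e-05]), 'tool_pos': array([196.89623906, 486.34932469, 291.53000526]), 'tcp_rot': array([-3.14004329e+00, -2.22042076e-04,  2.75679384e+00]), 'contact_force': array([-0.42591517,  0.21033613, -0.37619345]), 'moment': array([ 0.00353607, -0.03412085,  0.03492144]), 'finger_force': 0.0, 'grip_width': 91.82475539914725}
scene {'fx': 365.1177457179419, 'fy': 365.1177457179419, 'cx': 316.84947752942065, 'cy': 200.69160321386255, 'D': array([0.01433139, 0.        , 0.        , 0.        , 0.        ]), 'origin': array([-518.70843612, -527.25820955,  786.33266908]), 'rotation': array([ 1.05077349,  0.02514386, -0.95532527])}
side {'fx': 379.39689751905394, 'fy': 379.39689751905394, 'cx': 318.5269306137495, 'cy': 198.89524055632285, 'D': array([-0.08515275,  0.        ,  0.        ,  0.        ,  0.        ]), 'origin': array([ 412.30246922, 1217.33172556,  537.99966937]), 'rotation': array([ 1.15803577,  0.01153983, -3.11661639])}
```

View pics/scene0.png

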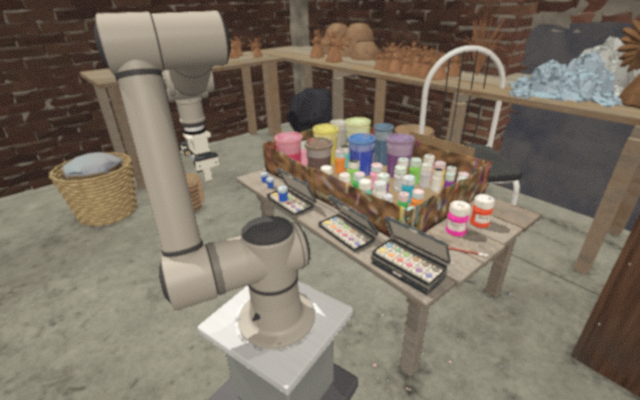

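View pics/side0.png

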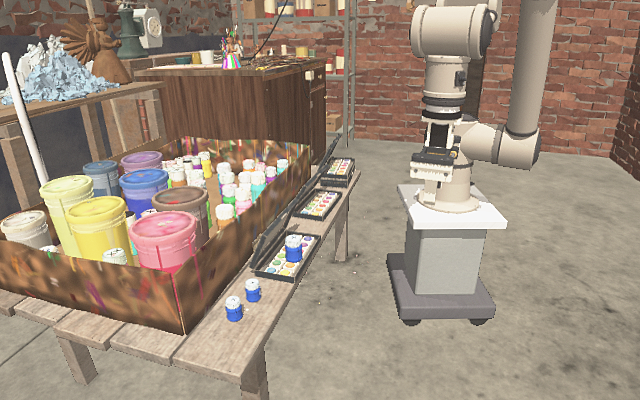

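The scene view shows the jar tin on the left (about 290,200), the middle tin at about 347,230, and the stacked tin on the right (about 408,262). The side view shows them at about (288,255), (318,205) and (338,172). I'll enlarge both.

```bash
cat > h.py <<'E'
import numpy as np,cv2
from scipy.spatial.transform import Rotation as Ro
from plant import readout, viewer, order, bot
def cam(n):
    c=viewer.camera_info(n); K=np.array([[c['fx'],0,c['cx']],[0,c['fy'],c['cy']],[0,0,1.]])
    return K,np.array(c['D']),np.array(c['origin']),Ro.from_euler('xyz',c['rotation']).as_matrix() if np.ndim(c['rotation'])==1 else np.array(c['rotation'])
def ray(n,px):
    K,D,o,R=cam(n); u=cv2.undistortPoints(np.array(px,float).reshape(-1,1,2),K,D)[:,0]
    return o,np.c_[u[:,0],-u[:,1],-np.ones(len(u))]@R.T
def onplane(n,px,z):
    o,d=ray(n,px); return o+d*((z-o[2])/d[:,2])[:,None]
def proj(n,P):
    K,D,o,R=cam(n); p=(np.atleast_2d(P)-o)@R*[1,-1,-1]
    return cv2.projectPoints(p,np.zeros(3),np.zeros(3),K,D)[0][:,0]
def tri(n1,p1,n2,p2):
    o1,d1=ray(n1,[p1]);o2,d2=ray(n2,[p2]);A=np.c_[d1[0],-d2[0]]
    s=np.linalg.lstsq(A,o2-o1,rcond=None)[0];a=o1+s[0]*d1[0];b=o2+s[1]*d2[0];return (a+b)/2,np.linalg.norm(a-b)
E
python3 - <<'E'
import cv2
a=cv2.imread('pics/scene0.png')[165:295,255:455];b=cv2.imread('pics/side0.png')[125:285,240:370]
cv2.imwrite('pics/c1.png',cv2.resize(a,None,fx=4,fy=4,interpolation=cv2.INTER_CUBIC))
cv2.imwrite('pics/c2.png',cv2.resize(b,None,fx=3.75,fy=3.75,interpolation=cv2.INTER_CUBIC))
E
```

```text
(no output)
```

View pics/c1.png

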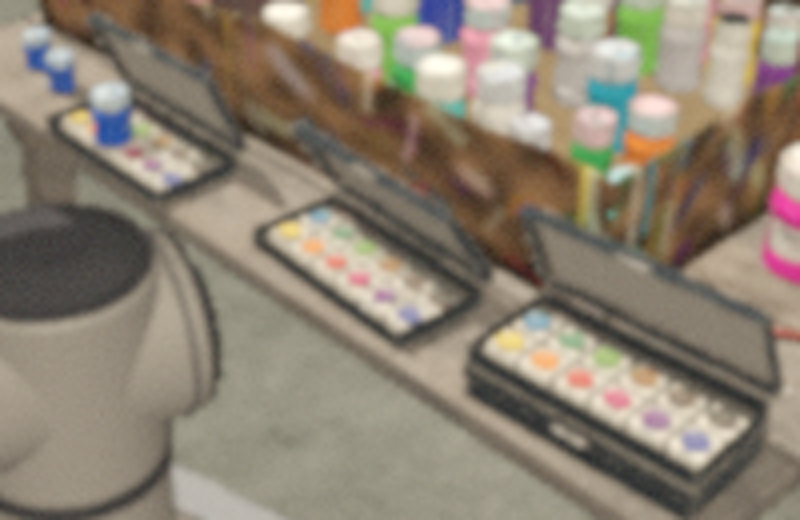

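View pics/c2.png

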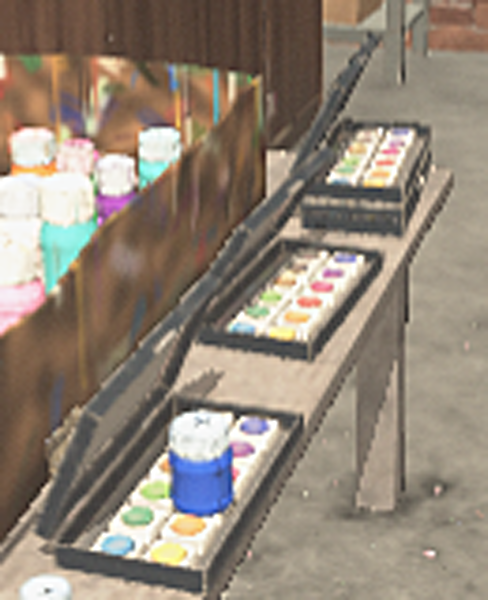

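The crops are readable: tin A's rim front corners are at c1 (472,352) and (692,480), with lid tips at (527,210) and (777,388). Tin B's rim front corners are (258,238) and (400,337), with lid tips at (300,125) and (487,275). The jar is at (110,115).

```bash
python3 - <<'E'
from h import *
np.set_printoptions(precision=1,suppress=True)
f=lambda L:np.array(L)/4.+[255,165]
g=lambda L:np.array(L)/3.75+[240,125]
T={'A':(56,[(472,352),(692,480),(767,405),(548,296)],[(527,210),(777,388)]),
'B':(21,[(258,238),(400,337),(478,290),(335,205)],[(300,125),(487,275)]),
'C':(21,[(53,125),(160,192),(232,158),(120,100)],[(92,18),(240,140)])}
S={'A':[(432,125),(405,195),(300,190)],'B':[(383,250),(310,350),(205,335)],'C':[(300,415),(203,585),(60,560)]}
for k,(z,rim,lid) in T.items():
    r=onplane('scene',f(rim),z); print(k,'scene rim FL FR BR BL\n',r)
    print(' side rim FR FL BL\n',onplane('side',g(S[k]),z))
    ax=(r[0]-r[1])[:2]; ax/=np.linalg.norm(ax); fw=np.array([ax[1],-ax[0]])
    print(' yaw of y axis',np.arctan2(-ax[0],ax[1]),'len',np.linalg.norm(r[0]-r[1]),np.linalg.norm(r[1]-r[2]))
    c=r.mean(0)[:2]
    for s,p in zip((1,-1),lid):
        o,d=ray('scene',f([p])); d=d[0]; q=107*s
        t=((c@ax+q)-o[:2]@ax)/(d[:2]@ax); P=o+t*d
        hx=c@fw+52; dx=P[:2]@fw-hx; dz=P[2]-z
        print(' lidtip',P,'from hinge',dx,dz,'r',np.hypot(dx,dz),'ang',np.arctan2(dz,-dx)-np.arctan2(14,107))
E
```

```text
A scene rim FL FR BR BL
 [[ 334.8 -121.4   56. ]
 [ 290.5 -318.6   56. ]
 [ 399.7 -335.8   56. ]
 [ 437.5 -139.    56. ]]
 side rim FR FL BL
 [[ 302.4 -305.7   56. ]
 [ 342.9  -81.5   56. ]
 [ 445.3  -96.1   56. ]]
 yaw of y axis -0.22106034748053324 len 202.11346475513957 110.56556049965499
 lidtip [ 405.  -127.9  155.3] from hinge -35.65909317014683 99.25641519908288 r 105.46756318361558 ang 1.0957918590066942
 lidtip [ 386.8 -343.1   84.5] from hinge -6.235912900291112 28.46455340176408 r 29.139619250462008 ang 1.2250250621469236
B scene rim FL FR BR BL
 [[419.2 147.2  21. ]
 [360.3 -41.4  21. ]
 [457.7 -64.9  21. ]
 [508.2 117.4  21. ]]
 side rim FR FL BL
 [[365.6 -26.6  21. ]
 [431.5 184.5  21. ]
 [519.1 156.9  21. ]]
 yaw of y axis -0.30232305149949146 len 197.5745655682342 100.10953991867393
 lidtip [479.1 138.3 118. ] from hinge -40.61233185492733 97.02814181048234 r 105.184703269486 ang 1.044288938239164
 lidtip [449.2 -76.5  46.6] from hinge -5.15000605441827 25.64817240546688 r 26.16010913779026 ang 1.2425351048872288
C scene rim FL FR BR BL
 [[479.3 460.4  21. ]
 [433.7 276.8  21. ]
 [527.3 255.5  21. ]
 [563.3 435.7  21. ]]
 side rim FR FL BL
 [[437.3 292.2  21. ]
 [491.8 504.3  21. ]
 [583.9 479.4  21. ]]
 yaw of y axis -0.24311423532798643 len 189.2053568224686 95.91975299302796
 lidtip [550.1 455.1 122. ] from hinge -27.820549277109592 100.9931668053647 r 104.75496505395961 ang 1.1718915086950585
 lidtip [523.1 241.3  48.9] from hinge -2.6105925993928736 27.86241043107509 r 27.984444049322953 ang 1.3472711532154882
```

```bash
python3 -m creep '0.0146 -0.0279 0 0 0 0.005 0;0.0146 -0.0279 0 0 0 0.005 0;0.0146 -0.0279 0 0 0 0.005 0;0.0146 -0.0279 0 0 0 0.005 0;0.0146 -0.0279 0 0 0 0.005 0;0.0146 -0.0279 0 0 0 0.005 0;0.0146 -0.0279 0 0 0 0.005 0;0.0146 -0.0279 0 0 0 0.005 0' && python3 -m creep '0.0146 -0.0279 0 0 0 0.005 0;0.0146 -0.0279 0 0 0 0.005 0;0.0146 -0.0279 0 0 0 0.005 0;0.0146 -0.0279 0 0 0 0.005 0;0.0146 -0.0279 0 0 0 0.005 0;0.0146 -0.0279 0 0 0 0.005 0;0.0146 -0.0279 0 0 0 0.005 0;0.0146 -0.0279 0 0 0 0.005 0' && python3 -m creep '0 0 0 0 0 0 0;0 0 0 0 0 0 0' 
python3 - <<'E'
from h import *
print(readout.get_obs()['tool_pos'],readout.get_obs()['tcp_rot'],viewer.camera_info('wrist'))
cv2.imwrite('pics/w1.png',viewer.capture('wrist')[:,:,::-1])
b=np.array([[394,66,21],[494,35,21],[457,47,118],[425,166,21],[363,-34,21]]);print(proj('wrist',b))
E
```

```text
time: 0.77
tool_pos: [314.1, 262.0, 292.1]
tcp_rot: [-3.141, -0.0, 2.797]
contact_force: [-0.3, 0.4, -0.6]
grip_width: 43.2
finger_force: 0.0
time: 1.43
tool_pos: [430.9, 38.7, 292.1]
tcp_rot: [3.142, -0.0, 2.837]
contact_force: [0.9, 0.1, -0.2]
grip_width: 0.5
finger_force: 0.0
time: 1.6
tool_pos: [430.9, 39.1, 291.8]
tcp_rot: [-3.142, -0.001, 2.834]
contact_force: [-0.9, -0.2, -0.0]
grip_width: 0.3
finger_force: 0.0
[430.87517006  39.13718185 291.7673384 ] [-3.14158791e+00 -1.15329069e-03  2.83352083e+00] {'fx': 286.6109292866404, 'fy': 286.6109292866404, 'cx': 317.3199829178658, 'cy': 197.90551049376515, 'D': array([-0.00140601,  0.        ,  0.        ,  0.        ,  0.        ]), 'origin': array([357.72911502,  62.57452928, 384.27098983]), 'rotation': array([-2.85420451e-01,  3.53409503e-04,  1.26193553e+00])}
[[328.26533568 142.47381364]
 [327.94862938 220.93878359]
 [332.07728446 219.24311339]
 [412.04627772 141.91932044]
 [244.57657674 143.04098263]]
```

View pics/w1.png

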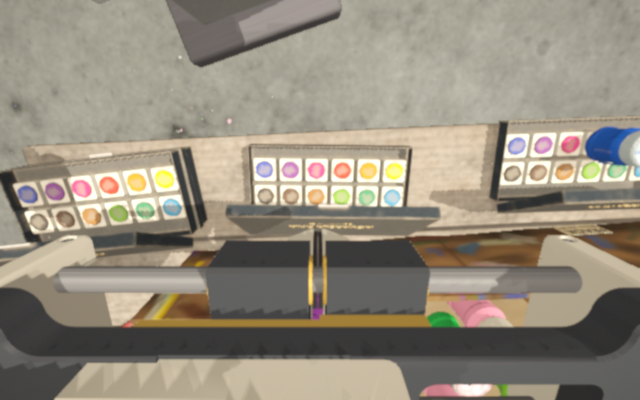

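The wrist view shows tin B's front edge at row 148 (cols 250–410) and its lid lip at about row 217, centre col 333. My predictions were 142 and (332,219), so the estimate holds. Before going behind the lip I'll check how high the box and bottles are.

```bash
python3 - <<'E'
from h import *
np.set_printoptions(precision=1,suppress=True)
b=onplane('side',[(185,354)],0)[0];print('box corner',b)
for z in (80,100,120,140,160): print(z,proj('side',[b[0],b[1],z]))
# front wall top edge in wrist view near tin B (col 450,row 235), and bottles in scene c1 px (530,130),(600,125)
for z in (100,120): print(z,onplane('wrist',[(450,236),(600,232)],z))
for z in (100,120,140,160): print(z,onplane('scene',[(255+440/4,165+60/4),(255+500/4,165+70/4),(255+595/4,165+110/4)],z))
# lips from scene/side triangulation: tin A and B left ends of lips
print(tri('scene',(255+300/4,165+125/4),'side',(240+185/3.75,125+300/3.75)))
E
```

```text
box corner [680.1 709.1   0. ]
80 [[177.3 320.9]]
100 [[175.3 312. ]]
120 [[173.2 302.9]]
140 [[171.1 293.5]]
160 [[169.  283.9]]
100 [[520.5 161.3 100. ]
 [564.6 315.6 100. ]]
120 [[509.  154.4 120. ]
 [550.  297.9 120. ]]
100 [[700.7 110.3 100. ]
 [713.4  47.6 100. ]
 [685.6 -68.3 100. ]]
120 [[665.2  91.7 120. ]
 [677.4  30.8 120. ]
 [650.5 -81.7 120. ]]
140 [[629.7  73.1 140. ]
 [641.5  14.1 140. ]
 [615.4 -95.1 140. ]]
160 [[ 594.1   54.6  160. ]
 [ 605.6   -2.7  160. ]
 [ 580.3 -108.5  160. ]]
(array([536.3, 181.8,  70.8]), np.float64(15.438326929039304))
```

```bash
python3 -m creep '0.021 0.001 0 0 0 0 0;0.021 0.001 0 0 0 0 0;0 0 -0.03 0 0 0 0;0 0 -0.03 0 0 0 0;0 0 -0.02 0 0 0 0;0 0 -0.019 0 0 0 0;0 0 -0.019 0 0 0 0;0 0 0 0 0 0 0'
python3 - <<'E'
from h import *
cv2.imwrite('pics/w2.png',np.hstack([viewer.capture('wrist')[100:340,150:500,::-1],cv2.resize(viewer.capture('side')[120:240,240:415,::-1],(350,240))]))
E
```

```text
time: 2.32
tool_pos: [470.4, 43.7, 171.4]
tcp_rot: [-3.141, -0.006, 2.839]
contact_force: [-1.2, -0.3, 0.6]
grip_width: 0.6
finger_force: 0.0
```

View pics/w2.png

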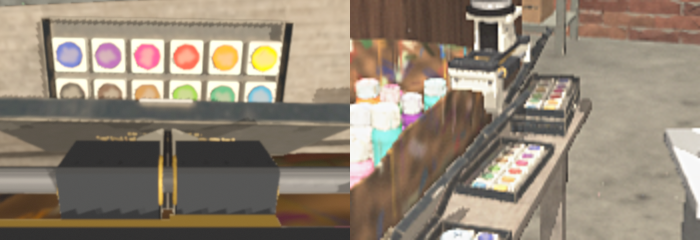

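The fingers are now behind the raised lid, with its lip clear in front of them. Next I pull along the lid's arc.

```bash
python3 -m creep '-0.010 0.003 -0.003 0 0 0 0;-0.010 0.003 -0.004 0 0 0 0;-0.008 0.0025 -0.005 0 0 0 0;-0.008 0.0025 -0.005 0 0 0 0;-0.006 0.002 -0.007 0 0 0 0;-0.006 0.002 -0.007 0 0 0 0;-0.0035 0.001 -0.007 0 0 0 0;-0.0035 0.001 -0.007 0 0 0 0' && python3 -m creep '-0.0015 0.0005 -0.007 0 0 0 0;-0.0015 0.0005 -0.008 0 0 0 0;0 0 -0.005 0 0 0 0;0 0 -0.002 0 0 0 0;0 0 0 0 0 0 0'
```

```text
time: 3.08
tool_pos: [418.1, 59.7, 130.1]
tcp_rot: [3.141, 0.003, 2.837]
contact_force: [0.5, -0.2, 0.9]
grip_width: 0.7
finger_force: 0.6
time: 3.5
tool_pos: [414.6, 60.2, 106.6]
tcp_rot: [-3.141, -0.001, 2.837]
contact_force: [-0.5, -0.3, 0.0]
grip_width: 0.5
finger_force: 0.0
```

```bash
python3 -m creep '0 0 -0.002 0 0 0 0;0 0 -0.002 0 0 0 0;0 0 0 0 0 0 0;0 0 0 0 0 0 0' ; python3 -m creep '0 0 -0.002 0 0 0 0;0 0 0 0 0 0 0'
python3 - <<'E'
from h import *
cv2.imwrite('pics/w3.png',np.hstack([viewer.capture('wrist')[100:340,150:500,::-1],cv2.resize(viewer.capture('side')[120:240,240:415,::-1],(350,240))]))
E
```

```text
time: 3.83
tool_pos: [414.8, 60.2, 103.2]
tcp_rot: [3.141, 0.0, 2.837]
contact_force: [-0.2, -0.7, 0.6]
grip_width: 0.4
finger_force: 0.0
time: 4.0
tool_pos: [414.7, 60.2, 101.2]
tcp_rot: [3.141, 0.0, 2.837]
contact_force: [0.3, 0.4, -0.1]
grip_width: 0.5
finger_force: 0.0
```

View pics/w3.png

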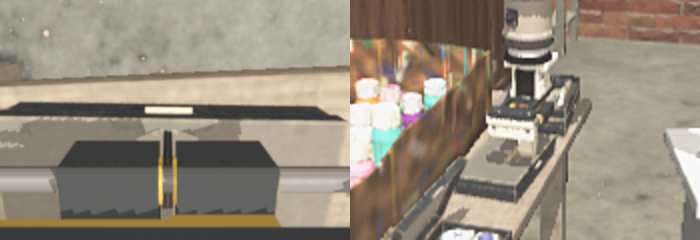

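The lid has come down and looks shut. I'll press a little further until I feel contact.

```bash
python3 -m creep '0 0 -0.002 0 0 0 0;0 0 0 0 0 0 0' ; python3 -m creep '0 0 -0.0015 0 0 0 0;0 0 0 0 0 0 0'
```

```text
time: 4.27
tool_pos: [414.8, 60.3, 100.6]
tcp_rot: [3.141, 0.001, 2.837]
contact_force: [-6.1, 0.2, 19.9]
grip_width: 0.6
finger_force: 10.2
time: 4.43
tool_pos: [414.8, 60.3, 100.2]
tcp_rot: [3.141, 0.002, 2.837]
contact_force: [-8.9, 0.6, 38.5]
grip_width: 0.5
finger_force: 19.0
```

Contact is firm at tip height 34.5, so tin B is shut. I'll lift away and look at tin A from nearby.

```bash
python3 -m creep '0 0 0.03 0 0 0 0;0 0 0.04 0 0 0 0;0 0 0.04 0 0 0 0;0 0 0.04 0 0 0 0;0 0 0.04 0 0 0 0;-0.006 -0.034 0 0 0 0.0125 0;-0.006 -0.034 0 0 0 0.0125 0;-0.006 -0.034 0 0 0 0.0125 0' && python3 -m creep '-0.006 -0.034 0 0 0 0.0125 0;-0.006 -0.034 0 0 0 0.0125 0;-0.006 -0.034 0 0 0 0.0125 0;-0.006 -0.034 0 0 0 0.0125 0;-0.006 -0.034 0 0 0 0.0125 0;0 0 0 0 0 0 0;0 0 0 0 0 0 0'
python3 - <<'E'
from h import *
cv2.imwrite('pics/w4.png',viewer.capture('wrist')[:,:,::-1])
print(proj('wrist',[[318,-207,56],[421,-228,56],[385,-221,155],[339,-101.5,56],[296.5,-312,56]]))
E
```

```text
time: 5.1
tool_pos: [396.4, -42.4, 288.6]
tcp_rot: [-3.142, 0.002, 2.877]
contact_force: [1.0, -0.6, 1.1]
grip_width: 0.6
finger_force: 0.0
time: 5.68
tool_pos: [366.1, -213.0, 287.4]
tcp_rot: [3.141, -0.0, 2.933]
contact_force: [0.0, 1.1, -0.1]
grip_width: 0.7
finger_force: 0.0
[[312.31031781 140.40575997]
 [313.29623017 228.24477644]
 [310.95686716 232.82693018]
 [409.06810579 139.31538347]
 [216.01448913 140.97249591]]
```

View pics/w4.png

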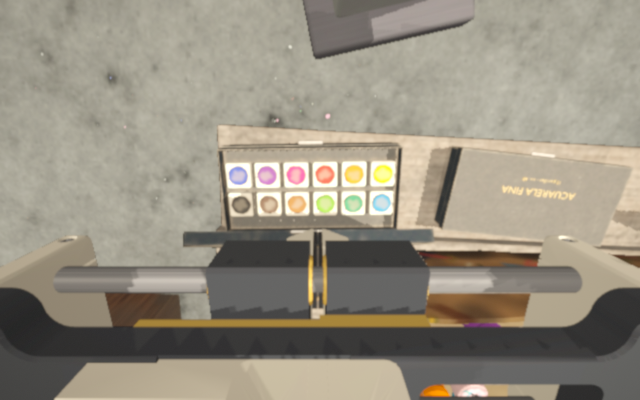

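Tin B's lid is flat and shut. Tin A's front edge is at row 145 and its lip's outer edge at about row 240 (cols 185–432), so it lies about 6 mm further out than estimated. I'll go behind its lip.

```bash
python3 -m creep '0.023 -0.0065 0 0 0 0 0;0.023 -0.0065 0 0 0 0 0;0 0 -0.025 0 0 0 0;0 0 -0.025 0 0 0 0;0 0 -0.016 0 0 0 0;0 0 -0.01 0 0 0 0;0 0 0 0 0 0 0;0 0 0 0 0 0 0'
python3 - <<'E'
from h import *
cv2.imwrite('pics/w5.png',np.hstack([viewer.capture('wrist')[100:340,150:500,::-1],cv2.resize(viewer.capture('side')[100:220,260:435,::-1],(350,240))]))
E
```

```text
time: 6.4
tool_pos: [412.9, -223.4, 211.7]
tcp_rot: [3.141, -0.001, 2.939]
contact_force: [0.7, 0.4, 0.5]
grip_width: 0.3
finger_force: 0.0
```

View pics/w5.png

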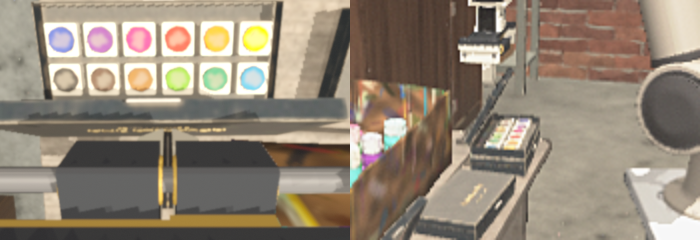

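The fingers are behind tin A's lip, with the lip at crop row 100–130 in front of them. I'll pull along its arc.

```bash
python3 -m creep '-0.010 0.002 0 0 0 0 0;-0.008 0.0016 -0.003 0 0 0 0;-0.008 0.0016 -0.005 0 0 0 0;-0.008 0.0016 -0.006 0 0 0 0;-0.008 0.0016 -0.006 0 0 0 0;-0.006 0.0012 -0.0075 0 0 0 0;-0.006 0.0012 -0.0075 0 0 0 0;-0.0045 0.001 -0.0085 0 0 0 0' && python3 -m creep '-0.0045 0.001 -0.0085 0 0 0 0;-0.0025 0.0005 -0.007 0 0 0 0;-0.0025 0.0005 -0.007 0 0 0 0;-0.001 0 -0.005 0 0 0 0;0 0 -0.0025 0 0 0 0;0 0 0 0 0 0 0;0 0 0 0 0 0 0'
```

```text
time: 7.17
tool_pos: [353.1, -212.8, 168.6]
tcp_rot: [-3.141, 0.001, 2.936]
contact_force: [-0.9, -1.2, 1.5]
grip_width: 0.6
finger_force: 0.7
time: 7.75
tool_pos: [343.8, -211.0, 138.2]
tcp_rot: [3.141, -0.0, 2.937]
contact_force: [0.4, -0.1, 1.1]
grip_width: 0.8
finger_force: 0.0
```

```bash
python3 -m creep '0 0 -0.002 0 0 0 0;0 0 0 0 0 0 0' ; python3 -m creep '0 0 -0.002 0 0 0 0;0 0 0 0 0 0 0'; python3 -m creep '0 0 -0.001 0 0 0 0;0 0 0 0 0 0 0'
```

```text
time: 7.92
tool_pos: [343.9, -211.0, 136.2]
tcp_rot: [-3.141, 0.0, 2.937]
contact_force: [0.8, -0.3, 0.2]
grip_width: 0.9
finger_force: 0.0
time: 8.08
tool_pos: [343.9, -211.1, 135.8]
tcp_rot: [-3.141, 0.001, 2.937]
contact_force: [-4.4, 3.2, 21.9]
grip_width: 0.6
finger_force: 10.8
time: 8.25
tool_pos: [343.9, -211.1, 135.5]
tcp_rot: [-3.141, 0.001, 2.937]
contact_force: [-6.6, 4.9, 33.1]
grip_width: 0.3
finger_force: 16.6
```

There's firm contact at tip height 69.5, so tin A is shut. I'll lift off and check the result.

```bash
python3 -m creep '0 0 0.03 0 0 0 0;0 0 0.04 0 0 0 0;0 0 0.04 0 0 0 0;0 0 0.04 0 0 0 0;0 0 0 0 0 0 0;0 0 0 0 0 0 0;0 0 0 0 0 0 0'
python3 - <<'E'
from h import *
a=viewer.capture('scene')[165:295,255:455,::-1];b=viewer.capture('side')[125:285,240:370,::-1]
cv2.imwrite('pics/end.png',np.hstack([cv2.resize(a,(492,320)),cv2.resize(b,(260,320))]))
E
```

```text
time: 8.83
tool_pos: [343.4, -210.7, 282.9]
tcp_rot: [3.141, -0.0, 2.937]
contact_force: [0.1, 0.6, -1.3]
grip_width: 0.3
finger_force: 0.0
```

View pics/end.png

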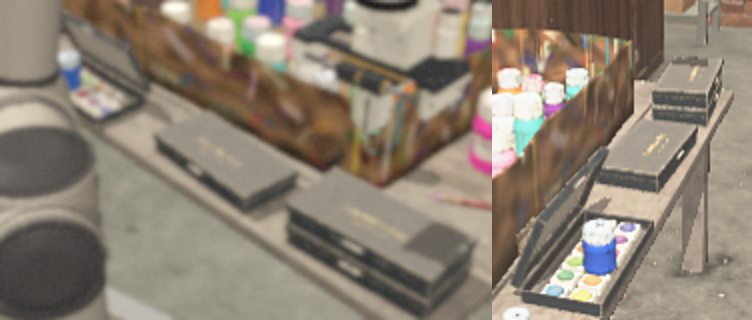

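Both lids are flat and shut. The third tin is still open with its jar standing, and the arm is clear.

```bash
python3 -c "
from plant import order; print(order.close_job())"
```

```text
the job is handed in; nothing more can be done
None
```

I shut both empty tins and handed the job in at about 9 s; the last pictures show the third tin still open with its jar standing and the arm clear, but no verdict came back.

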